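# Put the impact sockets back in their block

## Task

Put the blue, red and green banded impact sockets away in the aluminium socket block beside the yellow one, so that all four stand upright and fully down in the bore with the ring of their own colour. One of them has been left in the big green-ringed bore, so it must come out before the green one can go in. Leave the spray can, the oil filter and the jar standing where they are, without pushing them aside.

Things in the scene. Friction and masses are not known exactly. Their poses are not given: they have to be found in the camera images.
- block: Fixed aluminium socket block, 170 x 170 mm, 44 mm tall, at any yaw, left or right. Four round bores, each 4 mm wider than its socket, 40 mm deep, floored 4 mm above the bench, with a ring of its socket's colour at the mouth. Origin: centre of the underside. Bore centres in its x, y (mm): yellow -40,-40; blue 40,-40; red 40,40; green -40,40.
- yellow_socket: Upright round steel impact socket, the smallest: 34 mm diameter, 78 mm tall, about 0.25 kg, plain cylinder outside with a yellow band near the top (14 to 44 mm below the top) and a round recess of the same colour in the top face. Origin: centre of its underside; z up along its axis. Already home in its own bore at the start.
- blue_socket: Upright round steel impact socket, the second smallest: 40 mm diameter, 84 mm tall, about 0.33 kg, plain cylinder outside with a blue band near the top (14 to 44 mm below the top) and a round recess of the same colour in the top face. Origin: centre of its underside; z up along its axis. Starts on the mat or, wrongly, in the green-ringed bore.
- red_socket: Upright round steel impact socket, the second largest: 46 mm diameter, 90 mm tall, about 0.42 kg, plain cylinder outside with a red band near the top (14 to 44 mm below the top) and a round recess of the same colour in the top face. Origin: centre of its underside; z up along its axis. Starts on the mat or, wrongly, in the green-ringed bore.
- green_socket: Upright round steel impact socket, the largest: 52 mm diameter, 96 mm tall, about 0.5 kg, plain cylinder outside with a green band near the top (14 to 44 mm below the top) and a round recess of the same colour in the top face. Origin: centre of its underside; z up along its axis. Starts on the mat.
- yellow_bore (a point): Centre of the mouth of the bore with the yellow ring, 38 mm diameter, level with the block's top (44 mm above the bench, 40 mm above the bore's floor).
- blue_bore (a point): Centre of the mouth of the bore with the blue ring, 44 mm diameter, level with the block's top (44 mm above the bench, 40 mm above the bore's floor).
- red_bore (a point): Centre of the mouth of the bore with the red ring, 50 mm diameter, level with the block's top (44 mm above the bench, 40 mm above the bore's floor).
- green_bore (a point): Centre of the mouth of the bore with the green ring, 56 mm diameter, level with the block's top (44 mm above the bench, 40 mm above the bore's floor).
- mat: Black rubber mat fixed to the bench, 230 x 330 mm, 4 mm thick, on the other side from the block; two of the sockets and the three bystanders stand on it. Origin: centre of the underside.
- spray_can: Bystander, loose: white and grey spray can, 52 mm diameter, 150 mm tall with its black cap; origin at the centre of the underside.
- oil_filter: Bystander, loose: orange oil filter canister, 70 mm diameter at its steel rim, 80 mm tall; origin at the centre of the underside.
- jar: Bystander, loose: closed jar with grey lid and paper label, 58 mm diameter, 85 mm tall; origin at the centre of the underside.
Mind the look-alikes: they are no part of the job. Leave any purple or turquoise look-alike of the green_socket alone.

How it is judged:
By the outcome, as a careful person would: the job done as asked, in the order asked, and still so for the second after the job is handed in, with the robot touching nothing.
It also fails if it takes over 64 s, if anything falls off the work surface, if the arm or the gripper's body presses on something with over 40 N, if the wrist force passes 120 N, or if a joint passes its speed limit or range.

## Robot

A 6-joint arm with a two-finger parallel gripper is mounted at the origin on the work surface. World frame = base frame: x ahead of the robot, y to its left, z up, the work surface at z = 0. Lengths are in mm, angles in rad, forces in N, time in s.
With the tool pointing down it reaches from about 275 to 825 mm from the base axis. Payload 5.2 kg.
Tool frame: the origin (TCP) lies at the very end of the fingers, on their centre line; the grasp point (between the pads) lies 19 mm behind it; z points along the fingers, y is the direction in which the jaws open and shut (so a half turn about z gives the same grasp; the last joint's range is limited). The gripper opens to 93 mm and grips with 3 to 60 N. Pads are 15 mm wide; open, the fingers measure 128 mm over their backs; the gripper's body (75 mm by 188 mm) begins 65 mm behind the grasp point.
Start: joints at [-1.421, 0.259, 1.535, -0, 1.348, -0.203], TCP at [190.061, -516.122, 218.653] pointing down, gripper open.
Joint ranges: [-3.14, 3.14], [-0.91, 2.08], [0.19, 2.58], [-1.22, 4.36], [0.22, 2.71], [-3.12, 3.12]. Speed limits (rad/s): [2.57, 2.57, 3.14, 3.14, 3.14, 3.14].

## Interface

Orientations are given as [roll, pitch, yaw] about the fixed x, y, z axes, in that order (R = Rz(yaw) Ry(pitch) Rx(roll)).
In Python, from bench import robot gives the robot as it stands. The module is installed in compiled form; this text tells all that it offers. Calls block until the motion is done:
- robot.move_ptp(position, orientation): joint-space move of the TCP to a pose.
- robot.move_linear(position, ori=None, speed=150, f_stop=None): straight line of the TCP; ori=None keeps the orientation; speed is the mean speed in mm/s. With f_stop (N) it stops when the force on the tool has changed by that much, and returns True; else False.
- robot.move_j(angles): joint-space move.
- robot.move_gripper(opening): opening from 0.0 (shut) to 1.0 (fully open); the grip force is fixed at half the most; returns when the fingers have stopped.
- robot.sleep(seconds).
- robot.inverse_kinematics(position, orientation): joint angles nearest the present ones, or None.
- robot.get_image(name): name is "side" or "top"; returns a dict with "img" (480x640x3 uint8, blue, green, red), "fovy" (degrees; the focal length in pixels is half the picture's height over the tangent of half this angle, whatever the lens; pixels are square), "cx", "cy" (the principal point, pixels), "k1" (the pictures are not rectified: a ray, as slopes to the right and down, at radius r is drawn at 1 + k1 r^2 times it, then the intrinsics apply), "eye" and "orientation" of the camera in the world. Camera axes: x right, y down, z forward; pixel columns grow to the right and rows downward; lengths in mm; the calibration is good to about 2 mm. A picture is of the moment at which its call begins. There is no depth.
A pose or a line that the arm cannot do raises robot.MotionError and nothing moves.
- robot.hand_in(): hands the job in, once; it reports no verdict.
Readings, each from a call of its own:
- robot.current_t(): time.
- robot.current_qpos(): joint angles.
- robot.current_joint_vel(): joint speeds.
- robot.current_joint_efforts(): joint torques, N m.
- robot.current_tcp_pos(): TCP position.
- robot.current_eef_rot(): TCP orientation.
- robot.current_contact_force(): force on the tool from outside, world axes, zero at the start.
- robot.current_ft_torque(): the same for the moment, N m.
- robot.current_gripper_width(): opening from 0.0 (shut) to 1.0 (fully open).
Only numpy, scipy, OpenCV 4.12 (cv2) and the standard library are available. Lean on these libraries where they do the work, as an engineer would, in place of code of your own. Each camera call takes 0.05 s, during which the arm holds its last target. There are 200 camera calls.

## Working session

There is one attempt and no reset: what is moved stays moved. The work goes in short steps, each a Python script; the robot and the scene stay as the last script left them, time stands still between calls to the robot, and variables do not carry over. Pictures are saved under pics/ and viewed, about 8 in all and at most 12, crops included, and the job is handed in when it is done.

```bash
mkdir -p pics
cat > h.py <<'E'
import numpy as np, cv2
from scipy.spatial.transform import Rotation as R
from bench import robot
def K(c):
    f=240/np.tan(np.radians(c["fovy"])/2); return f
def ray(c,u,v):
    f=K(c); d=np.array([(u-c["cx"])/f,(v-c["cy"])/f]); s=d.copy()
    for _ in range(30): s=d/(1+c["k1"]*(s@s))
    M=R.from_euler("xyz",c["orientation"]).as_matrix()
    return np.array(c["eye"],float), M@np.array([s[0],s[1],1])
def at_z(c,u,v,z):
    e,d=ray(c,u,v); return e+d*(z-e[2])/d[2]
def proj(c,p):
    M=R.from_euler("xyz",c["orientation"]).as_matrix(); q=M.T@(np.array(p,float)-c["eye"])
    s=q[:2]/q[2]; s=s*(1+c["k1"]*(s@s)); return s*K(c)+[c["cx"],c["cy"]]
E
python3 - <<'E'
from h import *
for n in("top","side"):
    c=robot.get_image(n); cv2.imwrite(f"pics/{n}0.png",c["img"]); print(n,{k:v for k,v in c.items() if k!="img"})
E
```

```text
top {'fovy': 46.535558292288684, 'cx': 309.03143232457, 'cy': 239.0199319357358, 'k1': -0.043776452093342605, 'eye': array([ 339.55926284,   29.63248463, 1130.15984256]), 'orientation': array([-3.00784719,  0.01252606, -1.58205677])}
side {'fovy': 55.34599604969078, 'cx': 318.67874364233455, 'cy': 241.67026439266445, 'k1': 0.024885323750480897, 'eye': array([ 403.2590287 , -702.01453262,  688.79022316]), 'orientation': array([-2.27710512,  0.01968608, -0.10271391])}
```

View pics/top0.png

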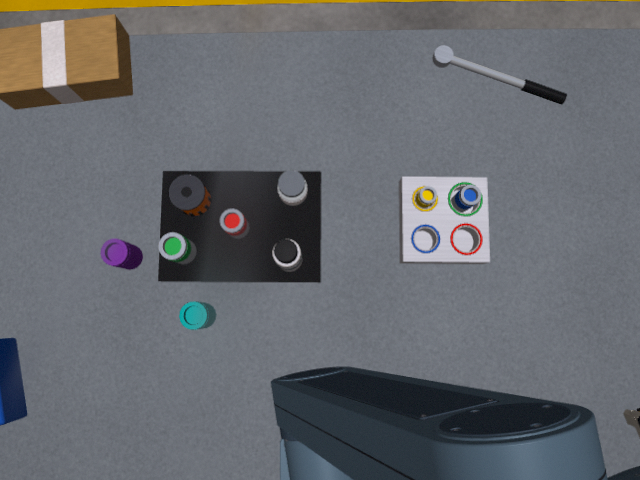

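View pics/side0.png

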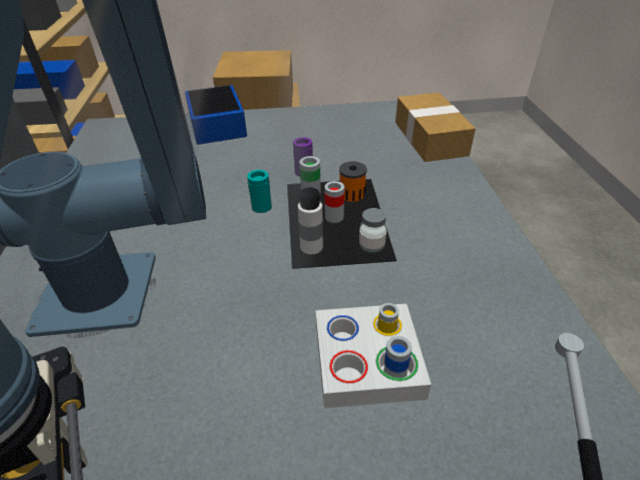

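Blue socket stands in the green bore, at (468,197) in the top view. Red is at (232,220), green at (174,246), and the can, jar and filter at (287,252), (292,185) and (188,190). Next, enlarged crops for precise measuring.

Run:
```python
from h import *
im=cv2.imread("pics/top0.png")
a=cv2.resize(im[165:285,150:330],None,fx=4.4,fy=4.4,interpolation=cv2.INTER_CUBIC)
cv2.imwrite("pics/mat.png",a)
b=cv2.resize(im[170:270,395:500],None,fx=6,fy=6,interpolation=cv2.INTER_CUBIC)
cv2.imwrite("pics/blk.png",b); print(a.shape,b.shape)
```

```text
(528, 792, 3) (600, 630, 3)
```

View pics/mat.png

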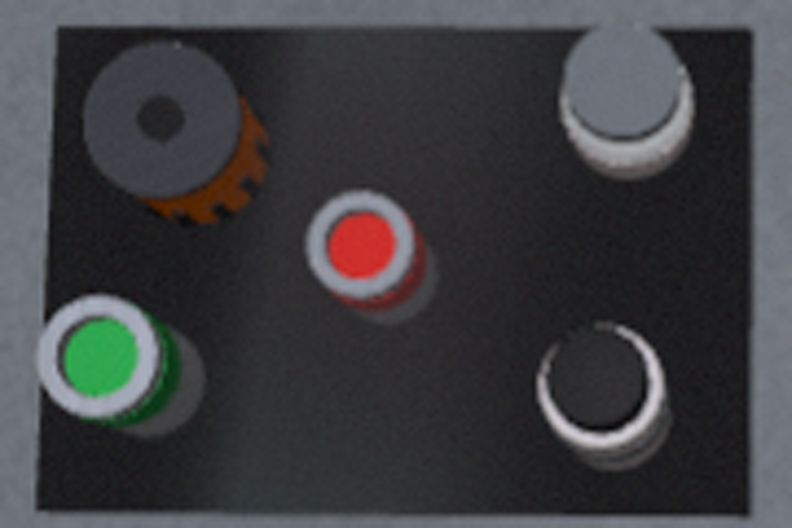

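View pics/blk.png

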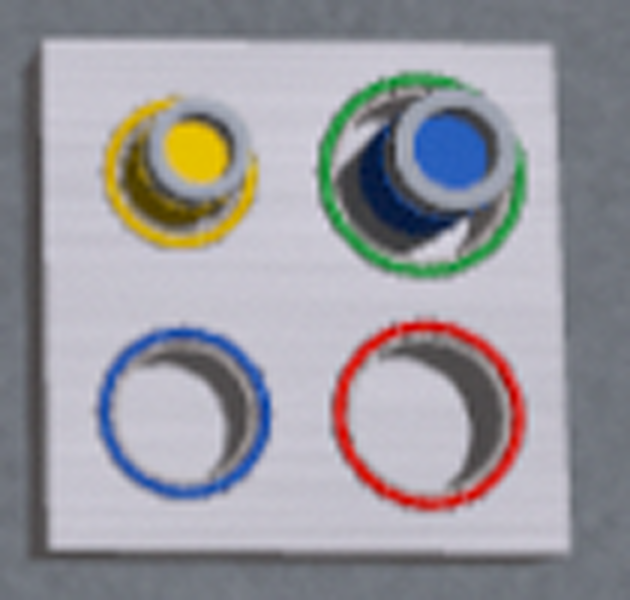

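Run:
```python
from h import *
c=robot.get_image("top"); s=robot.get_image("side")
B=lambda x,y:(395+(x+.5)/6-.5,170+(y+.5)/6-.5); M=lambda x,y:(150+(x+.5)/4.4-.5,165+(y+.5)/4.4-.5)
L={"ybore":(B(181,172),44),"bbore":(B(185,413),44),"rbore":(B(429,415),44),"gbore":(B(422,174),44),
"yel":(B(199,149),82),"blue":(B(456,150),88),"red":(M(361,246),94),"green":(M(99,356),100),"can":(M(602,383),150),"jar":(M(622,81),89),"filter":(M(162,119),84)}
P={}
for k,(uv,z) in L.items():
    P[k]=at_z(c,*uv,z); print(k,P[k].round(1),"side px",proj(s,P[k]).round(1))
m=np.array([[-40,-40],[40,-40],[40,40],[-40,40]]); w=np.array([P[k][:2] for k in("ybore","bbore","rbore","gbore")])
cm=w.mean(0); r,_=R.align_vectors(np.c_[w-cm,np.zeros(4)],np.c_[m,np.zeros(4)]); yaw=r.as_euler("xyz")[2]
fit=r.apply(np.c_[m,np.zeros(4)])[:,:2]+cm; print("block",cm,yaw,"\nfit",fit.round(1),(w-fit).round(1))
im=s["img"]; a=cv2.resize(im[130:260,230:400],None,fx=3.5,fy=3.5,interpolation=cv2.INTER_CUBIC)
b=cv2.resize(im[290:410,305:440],None,fx=2.5,fy=2.5,interpolation=cv2.INTER_CUBIC)
o=np.zeros((a.shape[0]+b.shape[0],max(a.shape[1],b.shape[1]),3),np.uint8); o[:a.shape[0],:a.shape[1]]=a;o[a.shape[0]:,:b.shape[1]]=b
o=cv2.resize(o,(0,0),fx=min(1,600/o.shape[0]),fy=min(1,600/o.shape[0])) if 0 else o
for k in P:
    u,v=proj(s,P[k]); q=(int((u-230)*3.5),int((v-130)*3.5)) if v<270 else (int((u-305)*2.5),int((v-290)*2.5)+a.shape[0])
    cv2.drawMarker(o,q,(255,0,255),0,14,1)
cv2.imwrite("pics/side1.png",cv2.resize(o,None,fx=.78,fy=.78)); print(o.shape)
```

```text
ybore [ 564.4 -188.7   44. ] side px [386.1 323.9]
bbore [ 484.1 -186.8   44. ] side px [341.3 327.2]
rbore [ 482.4 -266.8   44. ] side px [347.2 365.6]
gbore [ 562.8 -268.5   44. ] side px [395.5 361.7]
yel [ 564.  -187.1   82. ] side px [387.3 309. ]
blue [ 561.4 -267.6   88. ] side px [397. 345.]
red [516.2 186.6  94. ] side px [332.8 186.3]
green [469.4 297.2 100. ] side px [308.6 161.1]
can [449.6  80.6 150. ] side px [307.3 194.2]
jar [588.1  74.4  89. ] side px [372.4 214.4]
filter [575.4 275.9  84. ] side px [351.8 168.1]
block [ 523.42178108 -227.71436843] 3.1200963407087468 
fit [[ 564.3 -188.6]
 [ 484.3 -186.9]
 [ 482.6 -266.8]
 [ 562.6 -268.6]] [[ 0.2 -0.1]
 [-0.2  0. ]
 [-0.2  0. ]
 [ 0.2  0.1]]
(755, 595, 3)
```

View pics/side1.png

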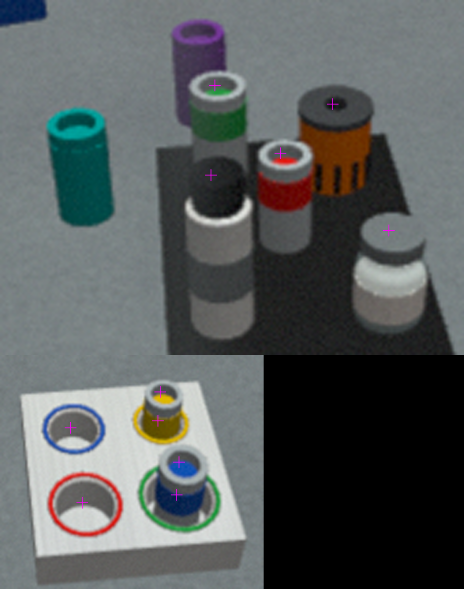

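Side check: bores and socket tops reproject within 1–2 px, with a consistent shift of about +1 mm in x. The fitted bore spacing is 80 mm. The first job is blue out of the green bore and into the blue one.

```bash
cat >> h.py <<'E'
YAW=np.pi/4; ORI=[np.pi,0,YAW]; G=36   # TCP this far below the socket's top
BORE={"blue":(485.0,-186.9),"red":(483.3,-266.8),"green":(563.3,-268.6)}
H={"blue":84,"red":90,"green":96}; D={"blue":40,"red":46,"green":52}
def pick(n,xy,base,lift):
    t=base+H[n]-G; op=(D[n]+22)/93
    robot.move_gripper(min(1,op)); 
    robot.move_ptp([*xy,t+ (60 if n=="blue" else 110)],ORI)
    if robot.move_linear([*xy,t],speed=130,f_stop=12): print("contact on descent",robot.current_tcp_pos())
    robot.move_gripper(0); print("width mm",robot.current_gripper_width()*93, "tcp",np.round(robot.current_tcp_pos(),1))
    robot.move_linear([*xy,lift+H[n]-G],speed=150); print("lifted w",robot.current_gripper_width()*93,"F",np.round(robot.current_contact_force(),1))
def insert(n):
    x,y=BORE[n]; t=4+H[n]-G
    offs=[(0,0)]+[(r*np.cos(a),r*np.sin(a)) for r in(1.5,3) for a in np.arange(0,6.2,np.pi/3)]
    for i,(dx,dy) in enumerate(offs):
        robot.move_linear([x+dx,y+dy,t+42+(6 if i==0 else 2)],speed=150 if i==0 else 40)
        hit=robot.move_linear([x+dx,y+dy,t+.5],speed=60,f_stop=8)
        z=robot.current_tcp_pos()[2]-t; print("try",i,"height over floor",round(z,1),"F",np.round(robot.current_contact_force(),1))
        if z<5: return True
    return False
E
python3 - <<'E'
from h import *
print(robot.current_t(),robot.current_eef_rot())
for p in[(561.8,-267.6,52),(485,-187,120),(470,297,200),(517,187,200)]:
    print([None if (q:=robot.inverse_kinematics(p,[np.pi,0,y])) is None else np.round(q,2) for y in(np.pi/4,-3*np.pi/4)])
pick("blue",(561.9,-267.6),4,56)
print(insert("blue"),robot.current_t())
c=robot.get_image("side"); cv2.imwrite("pics/b1.png",cv2.resize(c["img"][200:440,250:500],None,fx=2,fy=2))
E
```

```text
0.2 [-3.14056195e+00 -1.98126188e-04  3.52808663e-01]
[array([-0.62,  0.53,  1.55, -0.  ,  1.05,  0.16]), array([-0.62,  0.53,  1.55, -0.  ,  1.05, -2.98])]
[array([-0.58,  0.29,  1.75, -0.  ,  1.1 ,  0.2 ]), array([-0.58,  0.29,  1.75,  0.  ,  1.1 , -2.94])]
[array([ 0.36,  0.28,  1.55, -0.  ,  1.31,  1.15]), array([ 0.36,  0.28,  1.55,  0.  ,  1.31, -1.99])]
[array([ 0.14,  0.27,  1.56, -0.  ,  1.31,  0.93]), array([ 0.14,  0.27,  1.56,  0.  ,  1.31, -2.21])]
width mm 40.045753809344426 tcp [ 562.5 -268.    52.8]
lifted w 39.7091393310891 F [-0.8  0.4 -3.6]
try 0 height over floor 0.4 F [-0.5 -0.8  3.9]
True 5.85
```

View pics/b1.png

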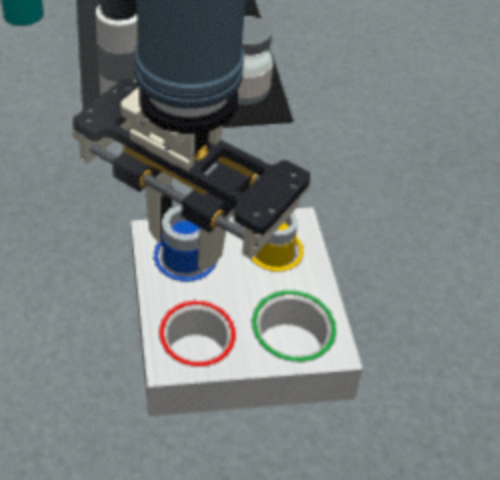

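Blue is at the floor of its bore, upright between the fingers. Next, release it and do red.

```bash
cat >> h.py <<'E'
def release(n):
    robot.move_gripper((D[n]+16)/93); p=robot.current_tcp_pos()
    robot.move_linear([p[0],p[1],210],speed=180)
def over(n): robot.move_ptp([*BORE[n],165+H[n]-G],ORI)
E
python3 - <<'E'
from h import *
release("blue"); pick("red",(516.9,186.6),4,165); over("red")
print(insert("red"),robot.current_t())
c=robot.get_image("side"); cv2.imwrite("pics/b2.png",cv2.resize(c["img"][120:440,220:500],None,fx=1.8,fy=1.8))
E
```

```text
width mm 45.56145483469196 tcp [517.6 186.5  58.6]
lifted w 45.39036037758833 F [-0.  -0.1 -4.3]
try 0 height over floor 0.3 F [ 0.4 -0.   4.8]
True 15.3917
```

View pics/b2.png

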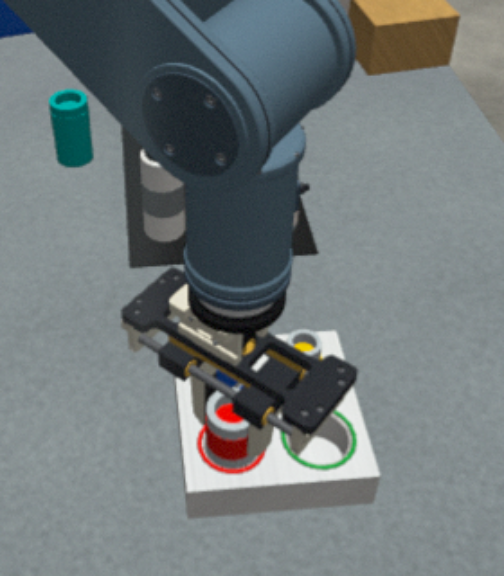

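Red is down in its bore. Green is next.

Run:
```python
from h import *
release("red"); pick("green",(470.1,297.2),4,165); over("green")
ok=insert("green"); print(ok)
if ok:
    release("green"); robot.move_ptp([350,-480,260],ORI)
    print(robot.current_t())
    c=robot.get_image("top"); a=c["img"][120:320,90:510]; cv2.imwrite("pics/fin.png",cv2.resize(a,None,fx=1.9,fy=1.9,interpolation=cv2.INTER_CUBIC))
```

```text
width mm 51.54758017301029 tcp [470.5 297.3  64.5]
lifted w 51.657131640411876 F [-0.6 -0.1 -6. ]
try 0 height over floor 0.3 F [0.1 0.1 4.9]
True
28.5583
```

View pics/fin.png

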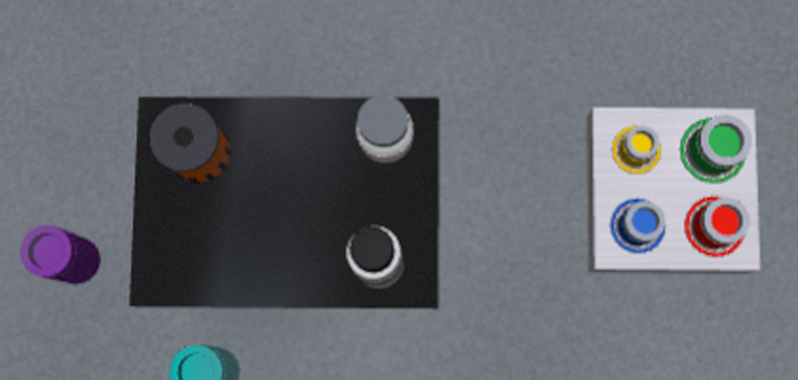

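All four sockets stand in their own rings, with block sockets at about (640,143), (725,140), (643,222), (725,220) in the enlarged crop. I'll check that the bystanders haven't moved by differencing the images, then hand in.

Run:
```python
from h import *
a=cv2.imread("pics/top0.png"); b=robot.get_image("top")["img"]
for n,(u,v) in {"filter":(188,195),"jar":(292,188),"can":(287,255),"purple":(120,253),"turq":(196,316)}.items():
    p=b[v-28:v+28,u-28:u+28].astype(np.float32).mean(2);q=a[v-28:v+28,u-28:u+28].astype(np.float32).mean(2)
    print(n,np.round(cv2.phaseCorrelate(q,p,cv2.createHanningWindow((56,56),cv2.CV_32F))[0],2),abs(p-q).mean().round(1))
robot.hand_in()
```

```text
filter [0.07 0.14] 2.7
jar [-0.04 -0.  ] 3.3
can [-0.04 -0.01] 2.6
purple [-0.   -0.03] 4.1
turq [-0.1  -0.02] 4.1
the job is handed in; nothing more can be done
```

The job is done and handed in, at about 29 s on the robot's clock. I took the blue socket out of the green-ringed bore and put it in the blue one, then put red and green in their own bores from the mat.

- **Sockets:** each went in on the first try, and the descent ended 0.3–0.4 mm above the bore floor just before release. The final top view shows all four upright in the rings of their own colour. I did not measure their heights again after release.
- **Bystanders and look-alikes:** comparing the first and last top views, the spray can, oil filter, jar and both look-alikes moved less than 0.2 px, which is within noise.
- **Disagreement:** the two cameras differed by 1–2 px, about 1 mm, which I split when setting the target positions. No check failed.

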